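# Lay the walnut side panel on the puzzle box carcass and weight it down

### The arm

A 6-joint arm with a two-finger parallel gripper is mounted at the origin on the work surface. World frame = base frame: x ahead of the robot, y to its left, z up, the work surface at z = 0. Lengths are in m, angles in rad, forces in N, time in s.
With the tool pointing down it reaches from about 0.275 to 0.775 m from the base axis. Payload 14.6 kg.
Tool frame: the origin (TCP) lies at the very end of the fingers, on their centre line; the grasp point (between the pads) lies 19 mm behind it (r.tcp_to_grasp is the distance from the TCP to the grasp point, in m); z points along the fingers, y is the line along which they close (so a half turn about z gives the same grasp; the last joint's range is limited). The gripper opens to 85 mm and grips with 20 to 120 N. Pads are 22 mm wide; open, the fingers measure 114 mm over their backs; the gripper's body (76 mm by 85 mm) begins 54 mm behind the grasp point. The pads swing forward as they close: fully open they stand 13 mm farther back than shut.
Start: joints at [-1.418, 0.263, -0.048, 1.259, 0, 1.415], TCP at [0.159, -0.5, 0.231] pointing down, gripper open.
Joint ranges: [-2.65, 2.65], [-0.89, 1.7], [-1.18, 1.37], [-2.13, 2.11], [-1.35, 1.29], [-3.14, 3.14]. Speed limits (rad/s): [1.89, 1.89, 2.57, 2.79, 3.14, 3.14].

### API

Orientations are given as a unit quaternion [w, x, y, z].
In Python, from plant import status, vision, ticket, r gives the robot as it stands.
- The arm moves only by the tool play_rows, never from a script. Its argument "targets" is a list of rows, each a list of 5 numbers: the shift along the tool's x, y, z in cm, then the turn about the tool's z in rad, then the opening, from 0 (shut) to 1 (fully open). In form: [[x, y, z, turn, grip], ...]. A call has 1 to 20 rows; each row is the pose to reach, as a shift and turn from the pose commanded when the call began, along the tool's axes at that moment; what a row does not reach only later rows make up. A row lasts 1/12 s, in which the tool goes at most 41.7 mm and 7.16 degrees, less where a joint would pass 70% of its speed; a pose out of reach is approached as far as the arm can. A call with a gripper value outside its range is refused whole. The fingers move at their own pace and stop on an object; "force" is the grip in N (left out, the last holds). Time passes only in rows, so rows that repeat a pose let the fingers close. It gives the time, the measured TCP pose, the force, the opening and the grip force at its end, in the units of the state.
- status.get_obs(): the state, without advancing time (a new reading comes with each control period).
- vision.camera(name): name is "scene" or "top" or "wrist"; returns the picture (480x640x3 uint8, red, green, blue); there is no depth.
- vision.calibration(name): a dict with "mtx" (3x3 intrinsics, pixels), "xyz" and "rotation" of the camera in the world. Camera axes: x right, y up, looking along -z (the intrinsics and any distortion apply to the point x, -y, -z); pixel columns grow to the right and rows downward; lengths in m; the calibration is good to about 2 mm. The wrist camera is an equidistant fisheye: a pixel r from the principal point sees the ray r / f radians off the axis. A picture is of the moment at which its call begins: read the wrist's pose just before it. calibration takes no time and is no camera call; for the wrist camera it gives the pose at the moment of the call.
- ticket.finish_job(): hands the job in; it is judged then, once.
The state is a dict: "clock": time; "joints": joint angles; "qd": joint speeds; "joint_torque": joint torques, N m; "tcp_pos": TCP position; "tool_rot": TCP orientation; "wrist_force": force on the tool from outside, world axes, zero at the start; "ft_torque": the same for the moment, N m; "grip_width": finger opening in m; "grasp_force": force on a finger pad.
Only numpy, scipy, OpenCV 4.12 (cv2) and the standard library are available. Lean on these libraries where they do the work, as an engineer would, in place of code of your own. Each camera call takes 0.05 s, during which the arm holds its last target. There are 200 camera calls.

### The job

The thin walnut side panel is to be bedded on the open top of the dogwood box carcass: it lies too flat to be picked up in the middle of the work board, so first draw it across the board until its end stands out over the board's near edge, where it can be taken by its two long sides, then lay it on the carcass so that it covers the whole rim and stands a little proud of it on all four sides. When the panel lies there by itself, set the iron weight upright on the middle of it and let go. Set both down gently instead of dropping them, and do not push the carcass or the other things on the bench about.

Things in the scene. Friction and masses are not known exactly. Their poses are not given: they have to be found in the camera images.
- panel: Loose dark walnut side panel, 122 x 62 x 3 mm, 16 g, lying flat on the work board, too thin to be gripped there. Origin: centre of its underside; x along its length (-x to the end nearer the board's near edge), y along its width, z up. Pressed from above with the fingertips it slides along with them (they rub more than the board does); dragged from behind its centre it turns.
- panel_end (a point): Middle of the panel's near end (61 mm along the panel's -x from its origin, at mid-thickness): the end to bring out over the board's near edge.
- board: The work board: a fixed pale wooden slab 240 x 160 mm, its flat top 40 mm above the bench. Origin: centre of its underside on the bench; x along its 240 mm length pointing away from the robot, y along its width. Near edge (towards the robot) at x = -120 mm; a stop strip 8 mm high and 16 mm wide stands along its far edge (x = 104 to 120 mm). It stands to the left or the right of the robot's centre line, the carcass on the other side.
- board_edge (a point): Middle of the board's upper near edge (board frame -120, 0, 40 mm).
- carcass: The loose half-finished dogwood (pale cream) box carcass, 110 x 50 x 64 mm high, about 220 g, walls 7 mm thick, open on top; its flat upper rim carries the panel. Origin: centre of its underside; x along its 110 mm length (away from the robot, turned up to 0.4 rad), y along its 50 mm width, z up. The panel is 12 mm longer and wider, so centred it stands 6 mm proud all round.
- rim_nl (a point): Outer corner of the carcass's rim at x = -55, y = +25, z = 64 mm of its frame.
- rim_nr (a point): Outer corner of the rim at x = -55, y = -25, z = 64 mm.
- rim_fl (a point): Outer corner of the rim at x = +55, y = +25, z = 64 mm.
- rim_fr (a point): Outer corner of the rim at x = +55, y = -25, z = 64 mm.
- weight: The loose iron gluing weight, 0.4 to 0.65 kg: a dark steel block 60 x 40 x 25 mm (x, y, z) with an upright round brass knob on top, 26 mm across, from 33 to 55 mm above the block's underside, on a 14 mm neck. Origin: centre of its underside.
- weight_knob (a point): Centre of the weight's knob, 44 mm above its underside: where to grip it.
- mallet: Bystander: boxwood mallet lying on the bench at the back. Origin under the middle of the round head (56 mm across, 76 mm long along y); the handle runs 225 mm along -x. Up to 56 mm high.
- square: Bystander: try square lying flat behind the weight. Origin under the middle of its rosewood stock (20 x 85 x 18 mm, along y); the steel blade runs 80 mm along +x, at y = 12 to 42 mm.
- plane: Bystander: wooden block plane, 230 x 66 mm (x, y), 70 mm high with its iron, origin under its centre; at the side of the bench.
- glue: Bystander: yellow glue bottle, 60 mm across, 150 mm high, standing at the side of the bench; origin at the centre of its base.
- puzzle_box: Bystander: finished inlaid puzzle box, 120 x 84 x 63 mm, origin under its centre; at the side of the bench.
- vise: Bystander: small cast-iron vise bolted to the right side of the bench, 170 x 90 mm base and 109 mm high, origin under its centre; the sliding jaw with its T-handle reaches up to 120 mm along -x.
Not all that is in view belongs to the job. There is more than one size of the panel; the job needs the middle-sized.

How it is judged:
On the way, in this order (a step that is already met when the one before it is completed fails the run):
1. the panel lies flat on the board with the middle of its end at least 15 mm out over the board's near edge (x of panel_end in the frame of board below -0.135 m and y of panel_end in the frame of board between -0.08 and 0.08 m and z of panel in the frame of board between 0.037 and 0.043 m and angle between panel's own z axis and vertical below 0.05 rad), for 0.2 s.
2. the panel lies flat on the carcass, covering its whole rim, let go, with no weight on it yet (x of rim_nl in the frame of panel between -0.061 and 0.061 m and y of rim_nl in the frame of panel between -0.031 and 0.031 m and x of rim_nr in the frame of panel between -0.061 and 0.061 m and y of rim_nr in the frame of panel between -0.031 and 0.031 m and x of rim_fl in the frame of panel between -0.061 and 0.061 m and y of rim_fl in the frame of panel between -0.031 and 0.031 m and x of rim_fr in the frame of panel between -0.061 and 0.061 m and y of rim_fr in the frame of panel between -0.031 and 0.031 m and z of panel in the frame of carcass between 0.061 and 0.067 m and angle between each of panel, carcass's own z axis and vertical below 0.05 rad and height (world z) of carcass below 0.004 m and contact force between each of the fingers, weight and panel below 0.1 N), for 0.3 s.
At the end, for the whole second after the job is handed in: The panel lies flat (0.05 rad, 3 mm in height) on the rim of the upright carcass with all four outer rim corners under it; the weight stands upright on the panel, its centre within 15 mm of the panel's centre; all at rest and released (x of rim_nl in the frame of panel between -0.061 and 0.061 m and y of rim_nl in the frame of panel between -0.031 and 0.031 m and x of rim_nr in the frame of panel between -0.061 and 0.061 m and y of rim_nr in the frame of panel between -0.031 and 0.031 m and x of rim_fl in the frame of panel between -0.061 and 0.061 m and y of rim_fl in the frame of panel between -0.031 and 0.031 m and x of rim_fr in the frame of panel between -0.061 and 0.061 m and y of rim_fr in the frame of panel between -0.031 and 0.031 m and z of panel in the frame of carcass between 0.061 and 0.067 m and angle between each of panel, carcass, weight's own z axis and vertical below 0.05 rad and height (world z) of carcass below 0.004 m and z of weight in the frame of panel between 0 and 0.006 m and horizontal distance between weight and panel below 0.015 m and contact force between the fingers and weight below 0.1 N and linear speed of each of panel, carcass, weight below 0.01 m/s); the robot touches nothing.
It fails at once if the panel is dropped: falls free of the fingers faster than 0.5 m/s (a drop of more than about 13 mm) (contact force between the fingers and panel below 0.02 N and linear speed of panel above 0.5 m/s).
It fails at once if the weight is dropped: falls free of the fingers faster than 0.5 m/s (a drop of more than about 13 mm) (contact force between the fingers and weight below 0.02 N and linear speed of weight above 0.5 m/s).
It fails at once if the carcass is pushed more than 30 mm (distance of carcass from where it was at the start of the episode above 0.03 m).
It fails at once if a bystander on the bench is shifted more than 30 mm (distance of any of mallet, square, plane, glue, puzzle_box from where it was at the start of the episode above 0.03 m).
It also fails if it takes over 64 s, if anything falls off the work surface, if the arm or the gripper's body presses on something with over 40 N, if the wrist force passes 120 N, or if a joint passes its speed limit or range.

## Working session

There is one attempt and no reset: what is moved stays moved. The work goes in short steps, Python scripts to look and compute and a tool call to move; the robot and the scene stay as the last step left them, time stands still between calls to the robot, and variables do not carry over. Pictures are saved under pics/ and viewed, at most 13 in all, crops included, and the job is handed in when it is done.

Besides the shell and the picture viewer there is one more tool, called after ">>>" in YAML: its name, and indented under it one key for each argument. play_rows: Moves the arm, as the interface text tells. Its arguments: {"type":"object","properties":{"targets":{"type":"array"},"force":{"type":"number"}},"required":["targets"]}

```bash
mkdir -p pics
cat > h.py <<'E'
import numpy as np, cv2
from plant import status, vision, ticket, r
def snap(n,f,crop=None,s=1):
    im=vision.camera(n)[:,:,::-1].copy(); cv2.imwrite('pics/raw_'+f,im)
    if crop: x0,y0,x1,y1=crop; im=im[y0:y1,x0:x1]
    cv2.imwrite('pics/'+f,cv2.resize(im,None,fx=s,fy=s,interpolation=cv2.INTER_CUBIC))
def pix2w(n,uv,z,c=None):
    c=c or vision.calibration(n); K=np.array(c['mtx']); R=np.array(c['rotation']); p=np.array(c['xyz'])
    if R.shape!=(3,3):
        from scipy.spatial.transform import Rotation as Q; R=Q.from_quat(R[[1,2,3,0]]).as_matrix()
    out=[]
    for u,v in uv:
        a=np.array([(u-K[0,2])/K[0,0],(v-K[1,2])/K[1,1]])
        if n=='wrist':
            t=np.linalg.norm(a); d=np.array([*(a/t*np.sin(t)),np.cos(t)]) if t>0 else np.array([0,0,1.])
        else: d=np.array([*a,1.])
        d=R@(d*[1,-1,-1]); out.append(p+d*(z-p[2])/d[2])
    return np.array(out)
E
python3 - <<'E'
from h import *
snap('top','top1.png',None,1.25); snap('scene','scene1.png',None,1.25)
print(vision.calibration('top')); print(status.get_obs())
E
```

```text
{'mtx': array([[603.57094993,   0.        , 317.03728158],
       [  0.        , 603.57094993, 235.29925437],
       [  0.        ,   0.        ,   1.        ]]), 'xyz': array([ 0.24017525, -0.01074653,  1.56751754]), 'rotation': array([ 0.7083286 ,  0.07131416, -0.06143281, -0.69957909])}
{'clock': 0.1, 'joints': array([-1.41833380e+00,  2.63474782e-01, -4.87989631e-02,  1.25940167e+00,
        1.96782253e-05,  1.41552646e+00]), 'qd': array([-0.00022858, -0.00026633,  0.00229126,  0.00036843,  0.00035089,
       -0.00024378]), 'joint_torque': array([ 5.96553757e-03, -6.38577962e+01,  3.85063148e+01,  1.00864645e-02,
       -2.43595326e-05, -4.14079830e-05]), 'tcp_pos': array([ 0.15900463, -0.50012045,  0.23090069]), 'tool_rot': array([-4.39530229e-04,  9.88185838e-01,  1.53259768e-01,  1.04560765e-05]), 'wrist_force': array([-0.09057245,  0.36672517,  0.03794689]), 'ft_torque': array([ 0.01541945, -0.0262609 , -0.03497882]), 'grasp_force': 0.0, 'grip_width': 0.0854102123748492}
```

View pics/top1.png

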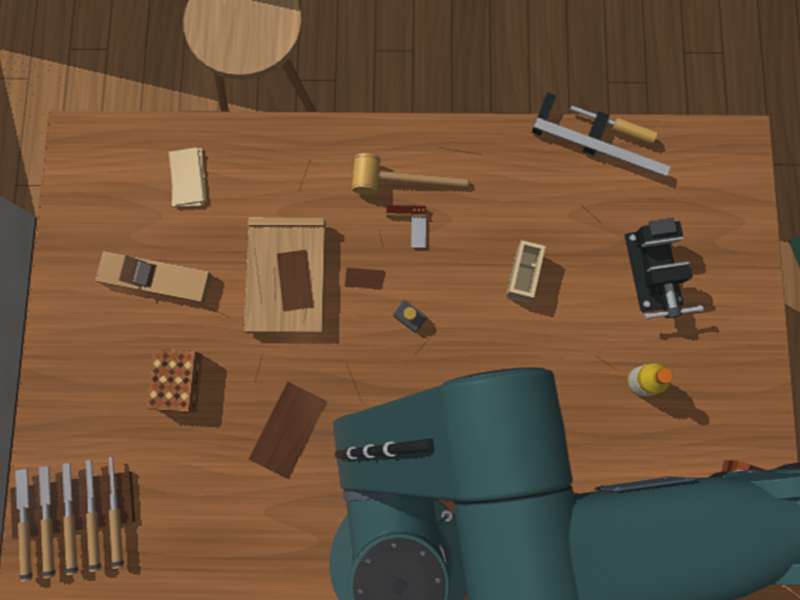

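View pics/scene1.png

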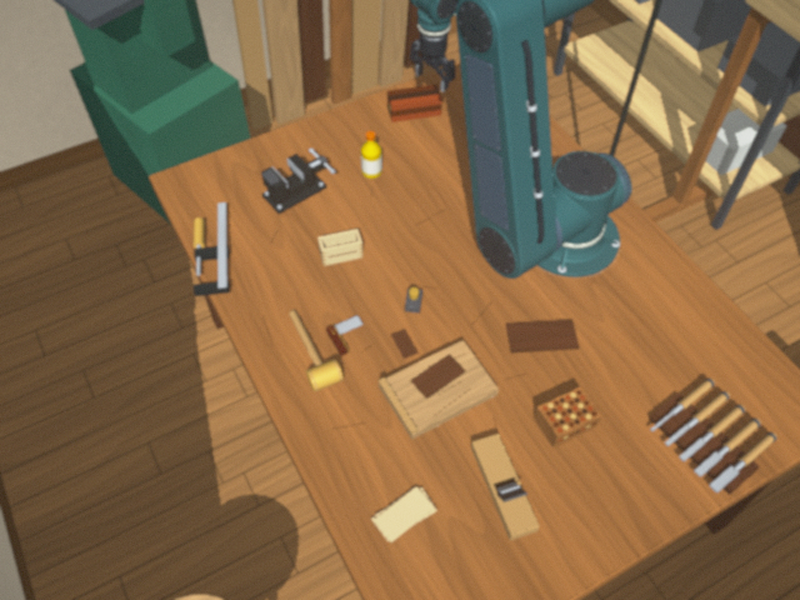

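Three walnut panels show in the top view: a large one at (288,430) on the bench, a small one at (365,278) on the bench, and one at (295,280) on the board. The one on the board is the middle-sized and fits the description. The carcass is at (526,270) and the weight at (410,316). I'll confirm this in an enlarged crop.

Run:
```python
import cv2
im=cv2.imread('pics/raw_top1.png')[165:275,185:445]
cv2.imwrite('pics/crop1.png',cv2.resize(im,(780,330),interpolation=cv2.INTER_CUBIC))
```

```text
(no output)
```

View pics/crop1.png

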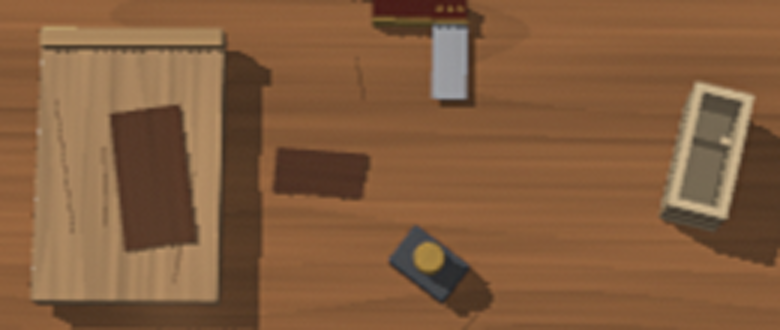

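The panel on the board measures about 70 x 138 crop pixels, and the carcass rim and weight are visible. Next I'll turn these into positions.

Run:
```python
from h import *
def m(name,pts,z):
    w=pix2w('top',np.array(pts)/3+[185,165],z)[:,:2]; e=np.roll(w,-1,0)-w
    print(name,w.round(3).tolist(),'c',w.mean(0).round(4),'len',np.linalg.norm(e,axis=1).round(4),'ang',np.arctan2(e[:,1],e[:,0]).round(3))
m('panel',[(110,114),(180,105),(198,242),(126,251)],.043)
m('boardnear',[(32,300),(218,302)],.04)
m('boardfar',[(40,28),(225,30)],.048)
m('carc',[(697,82),(754,95),(727,218),(669,203)],.064)
m('knob',[(429,257)],.055)
m('wt',[(417,226),(468,266),(443,300),(390,262)],.025)
m('small',[(276,148),(369,156),(364,198),(274,191)],.003)
c=vision.calibration('wrist');print(c)
```

```text
panel [[0.613, 0.262], [0.622, 0.202], [0.501, 0.182], [0.493, 0.243]] c [0.5571 0.2221] len [0.0612 0.1221 0.062  0.1218] ang [-1.429 -2.979  1.709  0.156]
boardnear [[0.45, 0.322], [0.45, 0.163]] c [0.4499 0.2428] len [0.1589 0.1589] ang [-1.57   1.572]
boardfar [[0.688, 0.326], [0.688, 0.164]] c [0.6881 0.2449] len [0.1618 0.1618] ang [-1.572  1.569]
carc [[0.641, -0.243], [0.63, -0.292], [0.523, -0.267], [0.535, -0.218]] c [ 0.5825 -0.255 ] len [0.0496 0.11   0.0501 0.1087] ang [-1.794  2.911  1.322 -0.236]
knob [[0.488, -0.016]] c [ 0.4884 -0.0159] len [0.] ang [0.]
wt [[0.52, -0.005], [0.486, -0.05], [0.456, -0.028], [0.489, 0.018]] c [ 0.4877 -0.0165] len [0.0562 0.0366 0.0563 0.0392] ang [-2.232  2.522  0.955 -0.624]
small [[0.593, 0.12], [0.587, 0.038], [0.549, 0.042], [0.554, 0.121]] c [0.5709 0.0803] len [0.0828 0.0381 0.0797 0.0389] ang [-1.648  3.042  1.503 -0.019]
{'mtx': array([[371.64829954,   0.        , 311.74799599],
       [  0.        , 371.64829954, 238.92074519],
       [  0.        ,   0.        ,   1.        ]]), 'xyz': array([ 0.22340158, -0.47997389,  0.37395164]), 'rotation': array([ 0.7998072 , -0.11004397,  0.0807681 , -0.58452997])}
```

```bash
cat >> h.py <<'E'
def go(x,y,z,yaw):
    from scipy.spatial.transform import Rotation as Q
    o=status.get_obs(); q=np.array(o['tool_rot']); R=Q.from_quat(q[[1,2,3,0]]).as_matrix()
    s=R.T@(np.array([x,y,z])-o['tcp_pos'])*100; y0=np.arctan2(R[1,0],R[0,0])
    t=-(yaw-y0); print('shift cm',s.round(2),'turn',round(t,3),'or',round((t+np.pi)%(2*np.pi)-np.pi,3),'yaw now',y0.round(3),'tiltz',R[:,2].round(3),'pos',o['tcp_pos'].round(4),'j',o['joints'].round(2),'F',o['wrist_force'].round(1),'w',round(o['grip_width'],4),'t',round(o['clock'],2))
E
python3 -c "
from h import *
go(.549,.221,.15,.16+np.pi)"
```

```text
shift cm [ 59.01 -56.9    8.15] turn -2.994 or -2.994 yaw now 0.308 tiltz [-0.     0.001 -1.   ] pos [ 0.159  -0.5001  0.2309] j [-1.42  0.26 -0.05  1.26  0.    1.42] F [-0.1  0.4  0. ] w 0.0854 t 0.1
```

>>> play_rows:
  targets:
    - [59, -56.9, 0, -2.994, 0]
    - [59, -56.9, 0, -2.994, 0]
    - [59, -56.9, 0, -2.994, 0]
    - [59, -56.9, 0, -2.994, 0]
    - [59, -56.9, 0, -2.994, 0]
    - [59, -56.9, 0, -2.994, 0]
    - [59, -56.9, 0, -2.994, 0]
    - [59, -56.9, 0, -2.994, 0]
    - [59, -56.9, 0, -2.994, 0]
    - [59, -56.9, 0, -2.994, 0]
    - [59, -56.9, 0, -2.994, 0]
    - [59, -56.9, 0, -2.994, 0]
    - [59, -56.9, 0, -2.994, 0]
    - [59, -56.9, 0, -2.994, 0]
    - [59, -56.9, 0, -2.994, 0]
    - [59, -56.9, 0, -2.994, 0]
    - [59, -56.9, 0, -2.994, 0]
    - [59, -56.9, 0, -2.994, 0]
    - [59, -56.9, 0, -2.994, 0]
    - [59, -56.9, 0, -2.994, 0]

```text
clock: 1.77
tcp_pos: [0.5497, 0.2239, 0.2305]
tool_rot: [-0.0, 0.163, 0.987, 0.0]
wrist_force: [1.6, 0.2, 0.2]
grip_width: -0.0
grasp_force: 0.0
```

```bash
python3 -c "
from h import *
go(.549,.221,.10,.16+np.pi)"
```

```text
shift cm [-0.03 -0.3  13.05] turn -0.488 or -0.488 yaw now 2.814 tiltz [-0.001  0.    -1.   ] pos [0.5497 0.2239 0.2305] j [0.25 0.38 0.13 1.32 0.   0.58] F [1.6 0.2 0.2] w -0.0 t 1.77
```

>>> play_rows:
  targets:
    - [0, -0.3, 4, -0.488, 0]
    - [0, -0.3, 8, -0.488, 0]
    - [0, -0.3, 12, -0.488, 0]
    - [0, -0.3, 13, -0.488, 0]
    - [0, -0.3, 13, -0.488, 0]
    - [0, -0.3, 13, -0.488, 0]

```text
clock: 2.27
tcp_pos: [0.5478, 0.2178, 0.1013]
tool_rot: [-0.0, -0.074, 0.997, -0.0]
wrist_force: [-0.2, -1.0, 0.0]
grip_width: 0.0003
grasp_force: 0.0
```

```bash
python3 -c "
from h import *
go(.549,.221,.0430,.16+np.pi)
c=vision.calibration('wrist');print(c)
snap('wrist','w1.png')
snap('top','t2.png',(180,160,320,280),5)"
```

```text
shift cm [-0.17  0.3   5.83] turn -6.294 or -0.011 yaw now -2.993 tiltz [-0.001 -0.    -1.   ] pos [0.5478 0.2178 0.1013] j [ 0.24  0.44 -0.14  0.99  0.    0.09] F [-0.2 -1.   0. ] w 0.0003 t 2.27
{'mtx': array([[371.64829954,   0.        , 311.74799599],
       [  0.        , 371.64829954, 238.92074519],
       [  0.        ,   0.        ,   1.        ]]), 'xyz': array([0.47919477, 0.20715031, 0.24442381]), 'rotation': array([ 0.64621374, -0.08895359, -0.10301014,  0.75092209])}
```

View pics/w1.png

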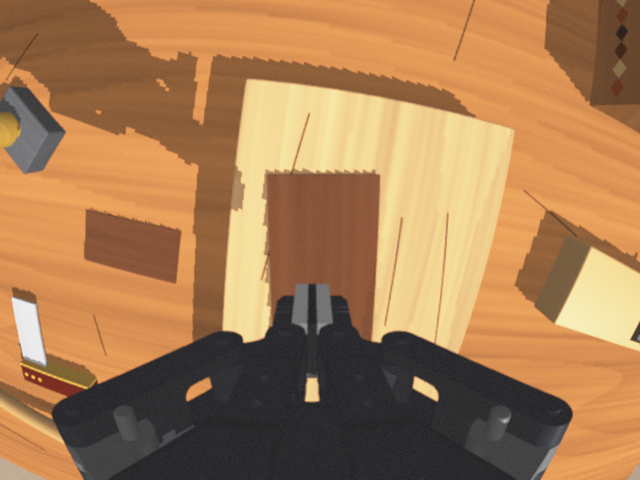

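The wrist view shows the panel's near end with corners at (267,174) and (379,174), and the board's near corners at (247,80) and (513,129). The fingers are above the panel.

```bash
python3 -c "
from h import *
w=pix2w('wrist',[(267,174),(379,174),(374,300),(272,290)],.043);print(w.round(4))
print(pix2w('wrist',[(247,80),(513,129)],.04).round(4))"
```

```text
[[0.5037 0.186  0.043 ]
 [0.4943 0.2469 0.043 ]
 [0.569  0.2588 0.043 ]
 [0.5714 0.1971 0.043 ]]
[[0.4532 0.1673 0.04  ]
 [0.4512 0.3257 0.04  ]]
```

>>> play_rows:
  targets:
    - [-0.2, 0.1, 3, -0.01, 0]
    - [-0.2, 0.1, 5, -0.01, 0]
    - [-0.2, 0.1, 5.4, -0.01, 0]
    - [-0.2, 0.1, 5.6, -0.01, 0]
    - [-0.2, 0.1, 5.6, -0.01, 0]

```text
clock: 2.78
tcp_pos: [0.5504, 0.2193, 0.0465]
tool_rot: [0.001, -0.081, 0.997, 0.0]
wrist_force: [-0.4, 0.9, -0.3]
grip_width: 0.0001
grasp_force: 0.0
```

>>> play_rows:
  targets:
    - [0, 0.3, 0, 0, 0]
    - [0, 0.3, 0.2, 0, 0]
    - [0, 0.3, 0.35, 0, 0]
    - [0, 0.3, 0.35, 0, 0]
    - [0, 0.3, 0.45, 0, 0]
    - [0, 0.3, 0.45, 0, 0]

```text
clock: 3.28
tcp_pos: [0.5499, 0.2225, 0.0429]
tool_rot: [0.001, -0.081, 0.997, 0.0]
wrist_force: [-8.0, 0.2, 25.5]
grip_width: 0.0001
grasp_force: 12.9
```

>>> play_rows:
  targets:
    - [0, 0, -0.05, 0, 0]
    - [0.5, 0, -0.05, 0, 0]
    - [1.2, 0, -0.05, 0, 0]
    - [2, 0, -0.05, 0, 0]
    - [2.8, 0, -0.05, 0, 0]
    - [3.6, 0, -0.05, 0, 0]
    - [4.4, 0, -0.05, 0, 0]
    - [5.2, 0, -0.05, 0, 0]
    - [6, 0, -0.05, 0, 0]
    - [6.8, 0, -0.05, 0, 0]
    - [7.5, 0, -0.05, 0, 0]
    - [8.1, 0, -0.05, 0, 0]
    - [8.5, 0, -0.05, 0, 0]
    - [8.7, 0, -0.05, 0, 0]
    - [8.8, 0, -0.05, 0, 0]
    - [8.8, 0, -0.05, 0, 0]

```text
clock: 4.62
tcp_pos: [0.4647, 0.2084, 0.043]
tool_rot: [0.003, -0.081, 0.997, 0.0]
wrist_force: [3.5, 1.0, 12.9]
grip_width: 0.0002
grasp_force: 6.6
```

>>> play_rows:
  targets:
    - [0, 0, -0.1, 0, 0]
    - [0, 0, -0.3, 0, 0]
    - [0, 0, -2, 0, 0]
    - [0, 0, -5, 0, 0.3]
    - [0, 0, -6, 0, 0.8]
    - [0, 0, -6, 0, 1]
    - [0, 0, -6, 0, 1]
    - [0, 0, -6, 0, 1]

```text
clock: 5.28
tcp_pos: [0.462, 0.2077, 0.1006]
tool_rot: [-0.001, -0.081, 0.997, -0.0]
wrist_force: [1.0, -0.4, -1.1]
grip_width: 0.0607
grasp_force: 0.0
```

```bash
python3 -c "
from h import *
go(.42,.2,.023,.16-np.pi)
snap('wrist','w2.png')"
```

```text
shift cm [ 4.26 -0.08  7.76] turn 0.002 or 0.002 yaw now -2.979 tiltz [-0.001 -0.    -1.   ] pos [0.462  0.2077 0.1006] j [ 0.26  0.31 -0.35  0.91  0.    0.1 ] F [ 1.  -0.4 -1.1] w 0.0607 t 5.28
```

View pics/w2.png

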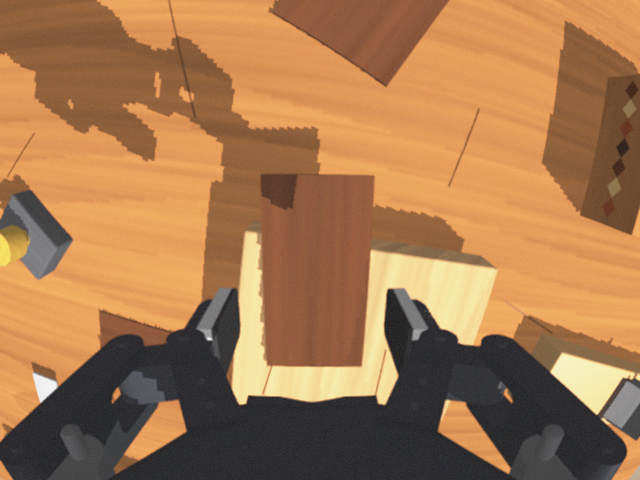

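The panel now overhangs the near edge. Its near corners are at (261,174) and (374,175), and its far corners at (268,366) and (362,366). The board's near edge crosses at (245,231) and (497,266).

```bash
python3 -c "
from h import *
w=pix2w('wrist',[(261,174),(374,175),(362,366),(268,366)],.043)[:,:2];print(w.round(4).tolist(),w.mean(0))
d=(w[2]+w[3]-w[0]-w[1])/2;yaw=np.arctan2(d[1],d[0]);print('len',np.linalg.norm(d),'yaw',yaw,np.linalg.norm(w[1]-w[0]))
print(pix2w('wrist',[(245,231),(497,266)],.04).round(4))
n=(w[0]+w[1])/2+.016*d/np.linalg.norm(d)
go(n[0],n[1],.1,yaw-np.pi)
go(n[0],n[1],.023,yaw-np.pi)
"
```

```text
[[0.4171, 0.172], [0.4076, 0.2327], [0.5283, 0.2515], [0.5382, 0.191]] [0.47280072 0.21179101]
len 0.12235472135637139 yaw 0.15468574026506055 0.0614466008221853
[[0.4511 0.1669 0.04  ]
 [0.4481 0.3245 0.04  ]]
shift cm [3.37 0.26 0.04] turn 0.008 or 0.008 yaw now -2.979 tiltz [-0.002 -0.    -1.   ] pos [0.4618 0.2077 0.1004] j [ 0.26  0.31 -0.35  0.91 -0.    0.1 ] F [ 0.4 -0.3 -1. ] w 0.0677 t 5.33
shift cm [3.36 0.26 7.74] turn 0.008 or 0.008 yaw now -2.979 tiltz [-0.002 -0.    -1.   ] pos [0.4618 0.2077 0.1004] j [ 0.26  0.31 -0.35  0.91 -0.    0.1 ] F [ 0.4 -0.3 -1. ] w 0.0677 t 5.33
```

>>> play_rows:
  targets:
    - [1.5, 0.1, 0, 0, 1]
    - [3.6, 0.2, 0, 0.008, 1]
    - [3.6, 0.2, 0, 0.008, 1]
    - [3.6, 0.2, 0, 0.008, 1]
    - [3.6, 0.2, 2, 0.008, 1]
    - [3.6, 0.2, 4, 0.008, 1]
    - [3.6, 0.2, 5.5, 0.008, 1]
    - [3.6, 0.2, 7, 0.008, 1]
    - [3.6, 0.2, 7.7, 0.008, 1]
    - [3.6, 0.2, 7.7, 0.008, 1]
  force: 20

```text
clock: 6.17
tcp_pos: [0.4262, 0.2038, 0.0228]
tool_rot: [-0.001, -0.077, 0.997, -0.0]
wrist_force: [0.2, -0.5, 0.1]
grip_width: 0.0853
grasp_force: 0.0
```

>>> play_rows:
  targets:
    - [0, 0, 0, 0, 0.85]
    - [0, 0, 0, 0, 0.8]
    - [0, 0, 0, 0, 0.75]
    - [0, 0, 0, 0, 0.7]
    - [0, 0, 0, 0, 0.6]
    - [0, 0, 0, 0, 0.6]
    - [0, 0, 0, 0, 0.6]
    - [0, 0, 0, 0, 0.6]
  force: 20

```text
clock: 6.83
tcp_pos: [0.4271, 0.2041, 0.0246]
tool_rot: [0.001, -0.077, 0.997, 0.0]
wrist_force: [1.2, 0.6, 5.0]
grip_width: 0.061
grasp_force: 21.7
```

>>> play_rows:
  targets:
    - [0, 0, -0.3, 0, 0.6]
    - [0, 0, -0.7, 0, 0.6]
    - [0, 0, -2, 0, 0.6]
    - [0, 0, -4, 0, 0.6]
    - [0, 0, -7, 0, 0.6]
    - [0, 0, -10, 0, 0.6]
    - [0, 0, -12, 0, 0.6]
    - [0, 0, -12, 0, 0.6]

```text
clock: 7.5
tcp_pos: [0.4279, 0.2044, 0.148]
tool_rot: [0.002, -0.077, 0.997, 0.001]
wrist_force: [-0.0, 0.1, 0.6]
grip_width: 0.0612
grasp_force: 21.9
```

```bash
python3 -c "
from h import *
yaw=-.234
snap('wrist','w3.png')
d=np.array([np.cos(yaw),np.sin(yaw)]);p=np.array([.5825,-.255])-.046*d
go(p[0],p[1],.144,yaw+np.pi)
"
```

```text
shift cm [ -4.01 -46.02   0.19] turn -5.895 or 0.389 yaw now -2.987 tiltz [ 0.003  0.001 -1.   ] pos [0.4273 0.2042 0.146 ] j [ 0.27  0.22 -0.35  1.    0.    0.12] F [-0.4 -0.5 -0.8] w 0.0612 t 7.55
```

View pics/w3.png

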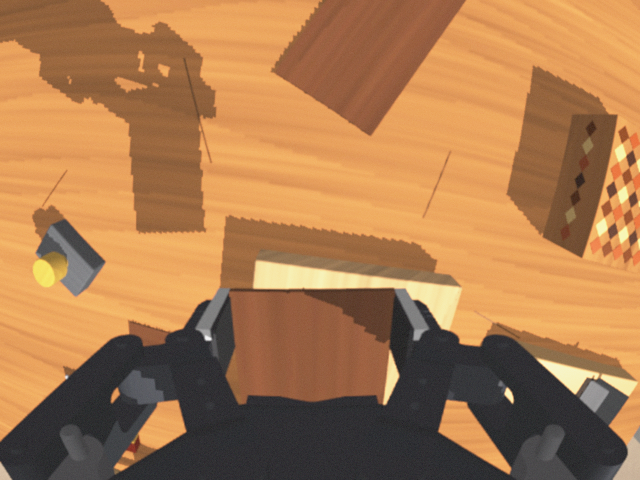

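The panel is held, with near-end corners at (230,290) and (395,290). I'll use its apparent width to get its height, flatness and position in the hand.

```bash
python3 -c "
from h import *
from scipy.spatial.transform import Rotation as Q
o=status.get_obs();q=o['tool_rot'];R=Q.from_quat(np.array(q)[[1,2,3,0]]).as_matrix()
for z in(.155,.160,.165,.17):
  w=pix2w('wrist',[(230,290),(395,290),(389,395),(229,395)],z)
  t=(w-o['tcp_pos'])@R*1000
  print(z,t.round(1).tolist(),np.linalg.norm(w[1]-w[0]).round(4),np.linalg.norm(w[2]-w[3]).round(4))
"
```

```text
0.155 [[10.7, -33.0, -9.1], [10.8, 32.9, -9.1], [-43.4, 35.5, -8.9], [-43.6, -38.8, -8.9]] 0.0658 0.0744
0.16 [[12.9, -31.8, -14.1], [13.0, 31.6, -14.1], [-39.1, 34.2, -13.9], [-39.4, -37.4, -13.9]] 0.0634 0.0716
0.165 [[15.1, -30.5, -19.1], [15.2, 30.4, -19.1], [-34.9, 32.9, -18.9], [-35.2, -36.0, -19.0]] 0.0609 0.0688
0.17 [[17.3, -29.3, -24.1], [17.4, 29.1, -24.1], [-30.7, 31.5, -23.9], [-30.9, -34.5, -24.0]] 0.0585 0.066
```

>>> play_rows:
  targets:
    - [-0.1, -1, 0, 0, 0.6]
    - [-0.2, -3, 0, 0.02, 0.6]
    - [-0.5, -6, 0, 0.05, 0.6]
    - [-0.8, -9, 0, 0.08, 0.6]
    - [-1, -12, 0, 0.1, 0.6]
    - [-1.3, -15, 0, 0.13, 0.6]
    - [-1.5, -18, 0, 0.16, 0.6]
    - [-1.8, -21, 0, 0.18, 0.6]
    - [-2, -24, 0, 0.2, 0.6]
    - [-2.3, -27, 0, 0.23, 0.6]
    - [-2.6, -30, 0, 0.26, 0.6]
    - [-2.8, -33, 0, 0.28, 0.6]
    - [-3.1, -36, 0, 0.31, 0.6]
    - [-3.3, -39, 0, 0.34, 0.6]
    - [-3.6, -42, 0, 0.36, 0.6]
    - [-3.8, -44.5, 0, 0.38, 0.6]
    - [-3.9, -45.6, 0, 0.389, 0.6]
    - [-3.9, -46, 0, 0.389, 0.6]
    - [-3.9, -46, 0, 0.389, 0.6]

```text
clock: 9.13
tcp_pos: [0.5352, -0.2447, 0.1432]
tool_rot: [-0.001, 0.117, 0.993, 0.0]
wrist_force: [0.2, 0.9, -0.9]
grip_width: 0.0612
grasp_force: 21.9
```

```bash
python3 -c "
from h import *
go(.5368,-.2441,.095,-.234+np.pi)
a=vision.camera('scene')[:,:,::-1];b=vision.camera('wrist')[:,:,::-1];c=vision.camera('top')[:,:,::-1]
for n,i in zip('abc',(a,b,c)): cv2.imwrite('pics/raw4%s.png'%n,i)
f=lambda i,w,h:cv2.resize(i,(w,h),interpolation=cv2.INTER_CUBIC)
L=np.vstack([f(a[140:240,220:320],400,300),f(c[170:270,380:480],400,300)])
Rr=np.vstack([f(b,400,300),f(b[260:410,200:420],400,300)])
cv2.imwrite('pics/m4.png',np.hstack([L,Rr]))
"
```

```text
shift cm [-0.15  0.09  4.82] turn -0.001 or -0.001 yaw now 2.907 tiltz [-0.002  0.001 -1.   ] pos [ 0.5352 -0.2447  0.1432] j [-0.57  0.41 -0.07  1.1   0.   -0.33] F [ 0.2  0.9 -0.9] w 0.0612 t 9.13
```

View pics/m4.png

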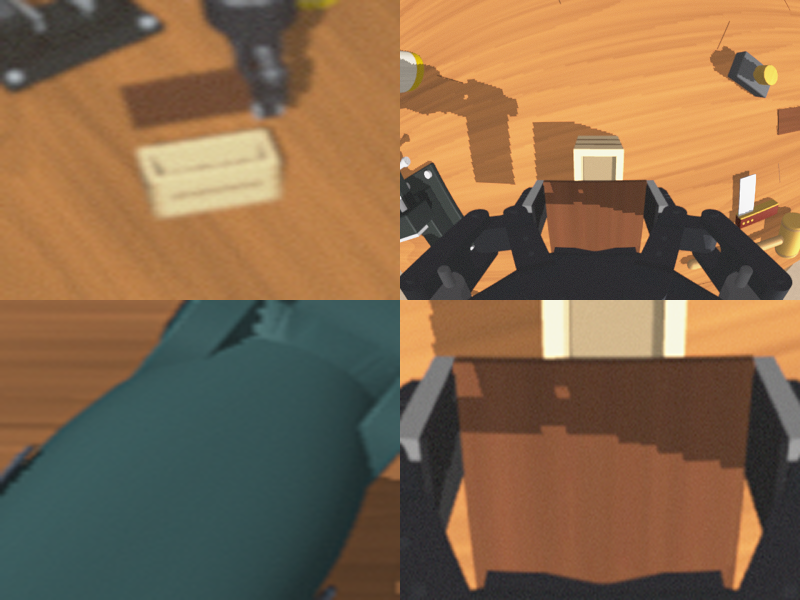

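The wrist view shows the panel held squarely over the carcass. The panel edges run from (229,291) to (244,402) on the left and from (394,290) to (380,395) on the right. The near rim corners are at about (277,238) and (358,238).

```bash
python3 -c "
from h import *
from scipy.spatial.transform import Rotation as Q
o=status.get_obs();q=o['tool_rot'];R=Q.from_quat(np.array(q)[[1,2,3,0]]).as_matrix()
T=lambda w:((w-o['tcp_pos'])@R*1000).round(1).tolist()
for z in(.155,.160,.165,.17):
  w=pix2w('wrist',[(229.2,291),(394.2,290),(380.5,395),(243.5,395)],z)
  print(z,T(w),np.linalg.norm(w[1]-w[0]).round(4),np.linalg.norm(w[2]-w[3]).round(4))
w=pix2w('wrist',[(277,238),(358,238),(356.8,275),(278.7,275)],.064);print(w.round(4).tolist(),T(w),np.linalg.norm(w[1]-w[0]))
"
```

```text
0.155 [[10.8, -33.2, -10.9], [11.3, 31.8, -10.8], [-41.7, 30.7, -10.9], [-41.7, -31.8, -10.9]] 0.065 0.0624
0.16 [[13.1, -32.0, -15.8], [13.5, 30.5, -15.8], [-37.5, 29.5, -15.9], [-37.5, -30.6, -15.9]] 0.0625 0.0601
0.165 [[15.3, -30.8, -20.8], [15.7, 29.3, -20.8], [-33.3, 28.3, -20.9], [-33.3, -29.4, -20.9]] 0.0601 0.0577
0.17 [[17.5, -29.6, -25.8], [17.9, 28.1, -25.8], [-29.1, 27.1, -25.9], [-29.1, -28.2, -25.9]] 0.0576 0.0553
[[0.5233, -0.2634, 0.064], [0.535, -0.2141, 0.064], [0.5592, -0.2197, 0.064], [0.5475, -0.2688, 0.064]] [[7.2, -22.5, 80.2], [7.2, 28.3, 80.2], [-17.6, 28.4, 80.2], [-17.6, -22.0, 80.1]] 0.05071209958494745
```

>>> play_rows:
  targets:
    - [0, 0.1, 1.5, 0, 0.6]
    - [-0.05, 0.25, 3.5, 0, 0.6]
    - [-0.05, 0.25, 5.5, 0, 0.6]
    - [-0.05, 0.25, 6.3, 0, 0.6]
    - [-0.05, 0.25, 6.5, 0, 0.6]
    - [-0.05, 0.25, 6.5, 0, 0.6]
    - [-0.05, 0.25, 6.5, 0, 0.6]

```text
clock: 9.87
tcp_pos: [0.5374, -0.2421, 0.0803]
tool_rot: [0.001, 0.117, 0.993, -0.0]
wrist_force: [0.4, -0.6, 0.2]
grip_width: 0.0611
grasp_force: 22.0
```

```bash
python3 -c "
from h import *
go(.5368,-.2441,.060,-.234+np.pi)
a=vision.camera('scene')[:,:,::-1];b=vision.camera('wrist')[:,:,::-1]
for n,i in zip('ab',(a,b)): cv2.imwrite('pics/raw5%s.png'%n,i)
f=lambda i,w,h:cv2.resize(i,(w,h),interpolation=cv2.INTER_CUBIC)
cv2.imwrite('pics/m5.png',np.vstack([f(b[220:320,190:440],800,320),f(a[165:235,230:330],400,280).repeat(2,1) if 0 else np.hstack([f(a[165:235,230:330],400,280),f(b[340:420,200:420],400,280)])]))
"
```

```text
shift cm [ 0.01 -0.2   2.03] turn -0.0 or -0.0 yaw now 2.908 tiltz [ 0.001 -0.001 -1.   ] pos [ 0.5374 -0.2421  0.0803] j [-0.56  0.45 -0.18  0.94  0.   -0.33] F [ 0.4 -0.6  0.2] w 0.0611 t 9.87
```

View pics/m5.png

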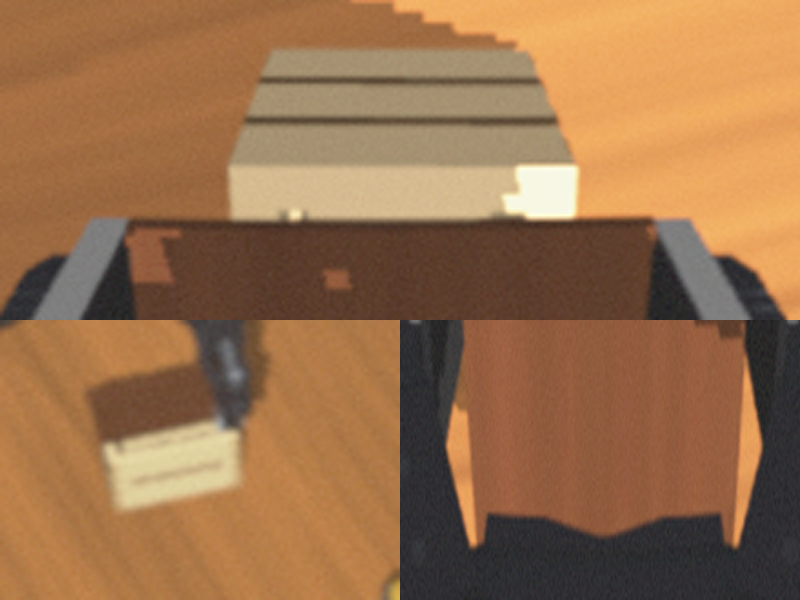

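The near rim corners are at (261.6,271.9) and (370.3,271.9), and the panel's near end runs from (229.7,289) to (395.3,289). The rim centre lies about 3 px to the right.

```bash
python3 -c "
from h import *
from scipy.spatial.transform import Rotation as Q
o=status.get_obs();q=o['tool_rot'];R=Q.from_quat(np.array(q)[[1,2,3,0]]).as_matrix()
T=lambda w:((w-o['tcp_pos'])@R*1000).round(1).tolist()
for z in(.096,.098):print(T(pix2w('wrist',[(229.7,289.4),(395.3,288.8)],z)))
print(T(pix2w('wrist',[(261.6,271.9),(370.3,271.9)],.064)))
"
```

```text
[[13.6, -31.9, -15.6], [13.9, 30.9, -15.7]]
[[14.5, -31.4, -17.6], [14.8, 30.4, -17.7]]
[[8.7, -23.9, 16.4], [8.7, 26.3, 16.3]]
```

>>> play_rows:
  targets:
    - [0.03, 0.13, 0.8, 0, 0.6]
    - [0.03, 0.13, 1.6, 0, 0.6]
    - [0.03, 0.13, 2.2, 0, 0.6]
    - [0.03, 0.13, 2.4, 0, 0.6]
    - [0.03, 0.13, 2.5, 0, 0.6]
    - [0.03, 0.13, 2.6, 0, 0.6]
    - [0.03, 0.13, 2.6, 0, 0.6]

```text
clock: 10.55
tcp_pos: [0.537, -0.2409, 0.0532]
tool_rot: [-0.0, 0.117, 0.993, 0.0]
wrist_force: [0.3, -0.6, 0.0]
grip_width: 0.0614
grasp_force: 22.0
```

>>> play_rows:
  targets:
    - [0, 0, 0.1, 0, 0.6]
    - [0, 0, 0.2, 0, 0.6]
    - [0, 0, 0.2, 0, 0.6]

```text
clock: 10.8
tcp_pos: [0.537, -0.2409, 0.0512]
tool_rot: [0.0, 0.117, 0.993, -0.0]
wrist_force: [-0.2, 0.8, -1.1]
grip_width: 0.0606
grasp_force: 22.0
```

>>> play_rows:
  targets:
    - [0, 0, 0.07, 0, 0.6]
    - [0, 0, 0.07, 0, 0.6]
    - [0, 0, 0.14, 0, 0.6]
    - [0, 0, 0.14, 0, 0.6]

```text
clock: 11.13
tcp_pos: [0.537, -0.2409, 0.0498]
tool_rot: [-0.0, 0.117, 0.993, 0.0]
wrist_force: [-0.4, 0.4, -1.0]
grip_width: 0.0612
grasp_force: 22.0
```

>>> play_rows:
  targets:
    - [0, 0, 0.07, 0, 0.6]
    - [0, 0, 0.07, 0, 0.6]
    - [0, 0, 0.14, 0, 0.6]
    - [0, 0, 0.14, 0, 0.6]

```text
clock: 11.47
tcp_pos: [0.5371, -0.2409, 0.0492]
tool_rot: [0.0, 0.117, 0.993, -0.0]
wrist_force: [-2.8, 2.2, 11.3]
grip_width: 0.0613
grasp_force: 22.7
```

>>> play_rows:
  targets:
    - [0, 0, -0.05, 0, 0.6]
    - [0, 0, -0.05, 0, 0.75]
    - [0, 0, -0.05, 0, 0.85]
    - [0, 0, -0.05, 0, 1]
    - [0, 0, -0.05, 0, 1]
    - [0, 0, -0.05, 0, 1]
    - [0, 0, -0.05, 0, 1]

```text
clock: 12.05
tcp_pos: [0.537, -0.2409, 0.0489]
tool_rot: [-0.0, 0.117, 0.993, 0.0]
wrist_force: [0.5, -0.3, 0.4]
grip_width: 0.0857
grasp_force: 0.0
```

>>> play_rows:
  targets:
    - [0, 0, -1, 0, 1]
    - [0, 0, -3, 0, 1]
    - [0, 0, -6, 0, 1]
    - [0, 0, -9, 0, 1]
    - [0, 0, -10, 0, 1]
    - [0, 0, -10, 0, 1]

```text
clock: 12.55
tcp_pos: [0.5382, -0.2416, 0.1523]
tool_rot: [0.002, 0.117, 0.993, -0.001]
wrist_force: [0.7, 0.2, -0.0]
grip_width: 0.0853
grasp_force: 0.0
```

```bash
python3 -c "
from h import *
go(.5368,-.2441,.060,-.234+np.pi)
a=vision.camera('scene')[:,:,::-1];b=vision.camera('wrist')[:,:,::-1]
for n,i in zip('ab',(a,b)): cv2.imwrite('pics/raw6%s.png'%n,i)
f=lambda i,w,h:cv2.resize(i,(w,h),interpolation=cv2.INTER_CUBIC)
cv2.imwrite('pics/m6.png',np.vstack([f(b[210:410,190:440],750,600)]))
"
```

```text
shift cm [ 0.12 -0.26  9.23] turn -0.0 or -0.0 yaw now 2.907 tiltz [ 0.004 -0.003 -1.   ] pos [ 0.5382 -0.2416  0.1523] j [-0.56  0.4  -0.05  1.11  0.   -0.33] F [ 0.7  0.2 -0. ] w 0.0853 t 12.55
```

View pics/m6.png

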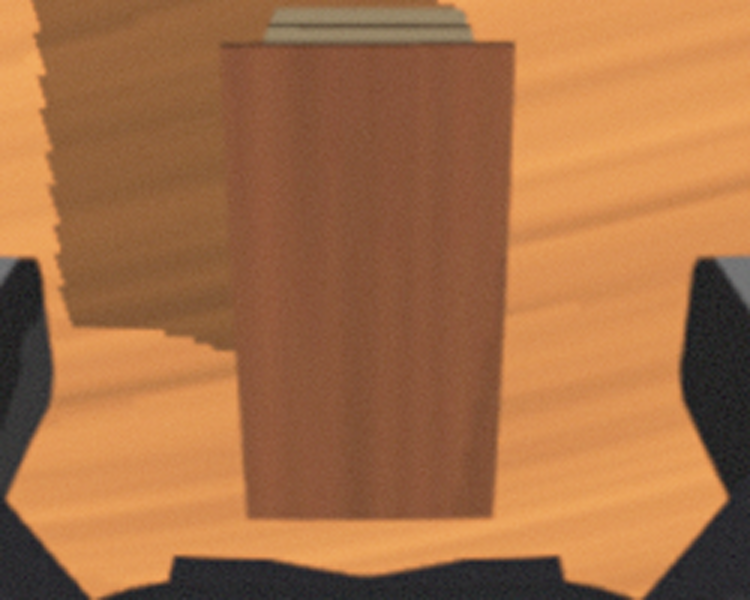

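The panel lies square on the carcass. Its crop corners are (220,43), (515,43), (493,517) and (246,517), and the carcass face shows centred below its near edge.

```bash
python3 -c "
from h import *
w=pix2w('wrist',np.array([(220,43),(515,43),(493,517),(246,517)])/3+[190,210],.067)[:,:2]
e=np.roll(w,-1,0)-w;print(w.mean(0),np.linalg.norm(e,axis=1),np.arctan2(e[:,1],e[:,0]))
print(pix2w('wrist',np.array([(263,38),(472,38)])/3+[190,210],.064))
"
```

```text
[ 0.5809894  -0.25132738] [0.06157711 0.12151507 0.06188718 0.12144886] [ 1.3371453  -0.22760053 -1.80549335  2.91144261]
[[ 0.51640751 -0.25888376  0.064     ]
 [ 0.52660161 -0.21605029  0.064     ]]
```

```bash
python3 -c "
from h import *
go(.488,-.0155,.15,2.907)"
```

```text
shift cm [10.   20.78 -0.1 ] turn 0.0 or 0.0 yaw now 2.907 tiltz [ 0. -0. -1.] pos [ 0.537  -0.2408  0.149 ] j [-0.56  0.41 -0.06  1.11 -0.   -0.33] F [ 0.3 -0.5  0.5] w 0.0855 t 12.65
```

>>> play_rows:
  targets:
    - [1.5, 3, -0.5, 0, 1]
    - [3, 6, -0.5, 0, 1]
    - [4.5, 9.3, -0.5, 0, 1]
    - [6, 12.5, -0.5, 0, 1]
    - [7.5, 15.6, -0.5, 0, 1]
    - [9, 18.7, 0, 0, 1]
    - [10, 20.8, 0, 0, 1]
    - [10, 20.8, 0, 0, 1]
    - [10, 20.8, 0, 0, 1]
    - [10, 20.8, 0, 0, 1]

```text
clock: 13.48
tcp_pos: [0.4879, -0.0156, 0.1483]
tool_rot: [-0.0, 0.117, 0.993, -0.0]
wrist_force: [-0.4, 0.8, -0.0]
grip_width: 0.0856
grasp_force: 0.0
```

```bash
python3 -c "
from h import *
go(.488,-.0155,.15,2.907)
snap('wrist','w7.png')"
```

```text
shift cm [-0.    0.01 -0.17] turn 0.0 or 0.0 yaw now 2.907 tiltz [-0.001  0.    -1.   ] pos [ 0.4879 -0.0156  0.1483] j [-0.2   0.24 -0.31  1.02 -0.    0.04] F [-0.4  0.8 -0. ] w 0.0856 t 13.48
```

View pics/w7.png

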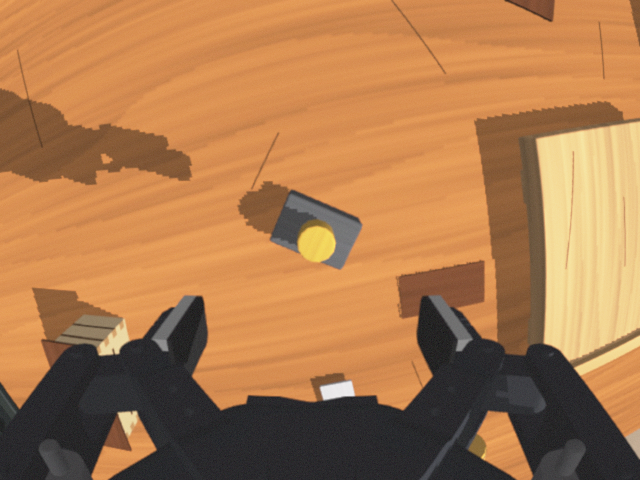

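The knob top is at (317,243) and the block is turned about 23° from the tool axes.

```bash
python3 -c "
from h import *
w=pix2w('wrist',[(317,243)],.055)[0];print(w)
go(w[0],w[1],.031,2.907)
go(.582,-.2517,.11,2.907)"
```

```text
[ 0.48865132 -0.01334092  0.055     ]
shift cm [ 0.    0.27 11.74] turn -0.001 or -0.001 yaw now 2.906 tiltz [-0.001 -0.    -1.   ] pos [ 0.4881 -0.016   0.1484] j [-0.2   0.24 -0.31  1.02 -0.    0.04] F [-0.9 -0.2 -0.1] w 0.0852 t 13.53
shift cm [-14.62 -20.73   3.84] turn -0.001 or -0.001 yaw now 2.906 tiltz [-0.001 -0.    -1.   ] pos [ 0.4881 -0.016   0.1484] j [-0.2   0.24 -0.31  1.02 -0.    0.04] F [-0.9 -0.2 -0.1] w 0.0852 t 13.53
```

>>> play_rows:
  targets:
    - [0, 0.2, 2, 0, 1]
    - [0, 0.2, 4.5, 0, 1]
    - [0, 0.2, 7, 0, 1]
    - [0, 0.2, 9, 0, 1]
    - [0, 0.2, 10.8, 0, 1]
    - [0, 0.2, 11.6, 0, 1]
    - [0, 0.2, 11.7, 0, 1]
    - [0, 0.2, 11.7, 0, 0.7]
    - [0, 0.2, 11.7, 0, 0.5]
    - [0, 0.2, 11.7, 0, 0.4]
    - [0, 0.2, 11.7, 0, 0.3]
    - [0, 0.2, 11.7, 0, 0.2]
    - [0, 0.2, 11.7, 0, 0.1]
    - [0, 0.2, 11.7, 0, 0.1]
    - [0, 0.2, 11.7, 0, 0.1]
    - [0, 0.2, 11.7, 0, 0.1]
  force: 60

```text
clock: 14.87
tcp_pos: [0.4889, -0.0133, 0.0328]
tool_rot: [0.001, 0.117, 0.993, 0.0]
wrist_force: [-2.0, 1.9, 9.4]
grip_width: 0.0239
grasp_force: 58.3
```

```bash
python3 -c "
from h import *
go(.582,-.2517,.18,2.907)"
```

```text
shift cm [-14.6  -21.02 -14.71] turn 0.0 or 0.0 yaw now 2.907 tiltz [ 0.001 -0.    -1.   ] pos [ 0.4889 -0.0133  0.0328] j [-0.19  0.36 -0.51  0.71  0.    0.04] F [-2.   1.9  9.4] w 0.0239 t 14.87
```

>>> play_rows:
  targets:
    - [0, 0, -0.3, 0, 0.1]
    - [0, 0, -1, 0, 0.1]
    - [0, 0, -2.5, 0, 0.1]
    - [0, 0, -4.5, 0, 0.1]
    - [0, 0, -6.5, 0, 0.1]
    - [0, 0, -8.5, 0, 0.1]
    - [0, 0, -10, 0, 0.1]
    - [0, 0, -11, 0, 0.1]
    - [0, 0, -11.3, 0, 0.1]
    - [0, 0, -11.3, 0, 0.1]

```text
clock: 15.7
tcp_pos: [0.4887, -0.0134, 0.1457]
tool_rot: [0.001, 0.117, 0.993, -0.0]
wrist_force: [-0.6, 0.4, -5.3]
grip_width: 0.0239
grasp_force: 59.2
```

```bash
python3 -c "
from h import *
go(.582,-.2517,.14,2.907)"
```

```text
shift cm [-14.61 -21.01   0.59] turn 0.0 or 0.0 yaw now 2.907 tiltz [ 0.001 -0.    -1.   ] pos [ 0.4887 -0.0134  0.1457] j [-0.19  0.25 -0.31  1.01 -0.    0.04] F [-0.6  0.4 -5.3] w 0.0239 t 15.7
```

>>> play_rows:
  targets:
    - [-0.5, -0.7, 0, 0, 0.1]
    - [-1.4, -2, 0, 0, 0.1]
    - [-2.8, -4, 0, 0, 0.1]
    - [-4.2, -6, 0, 0, 0.1]
    - [-5.6, -8, 0, 0, 0.1]
    - [-7, -10, 0, 0, 0.1]
    - [-8.4, -12, 0, 0, 0.1]
    - [-9.8, -14, 0, 0, 0.1]
    - [-11.2, -16, 0, 0, 0.1]
    - [-12.6, -18, 0, 0, 0.1]
    - [-13.6, -19.5, 0, 0, 0.1]
    - [-14.3, -20.5, 0, 0, 0.1]
    - [-14.6, -21, 0, 0, 0.1]
    - [-14.6, -21, 0, 0, 0.1]
    - [-14.6, -21, 0, 0, 0.1]

```text
clock: 16.95
tcp_pos: [0.5813, -0.251, 0.1445]
tool_rot: [-0.0, 0.117, 0.993, 0.0]
wrist_force: [-0.1, 0.5, -3.4]
grip_width: 0.0237
grasp_force: 59.4
```

```bash
python3 -c "
from h import *
go(.582,-.2517,.0998,2.907)
snap('wrist','w8.png',(120,120,520,420),2)"
```

```text
shift cm [-0.09 -0.05  4.47] turn 0.0 or 0.0 yaw now 2.907 tiltz [-0.001  0.001 -1.   ] pos [ 0.5813 -0.251   0.1445] j [-0.54  0.48  0.06  1.15  0.   -0.3 ] F [-0.1  0.5 -3.4] w 0.0237 t 16.95
```

View pics/w8.png

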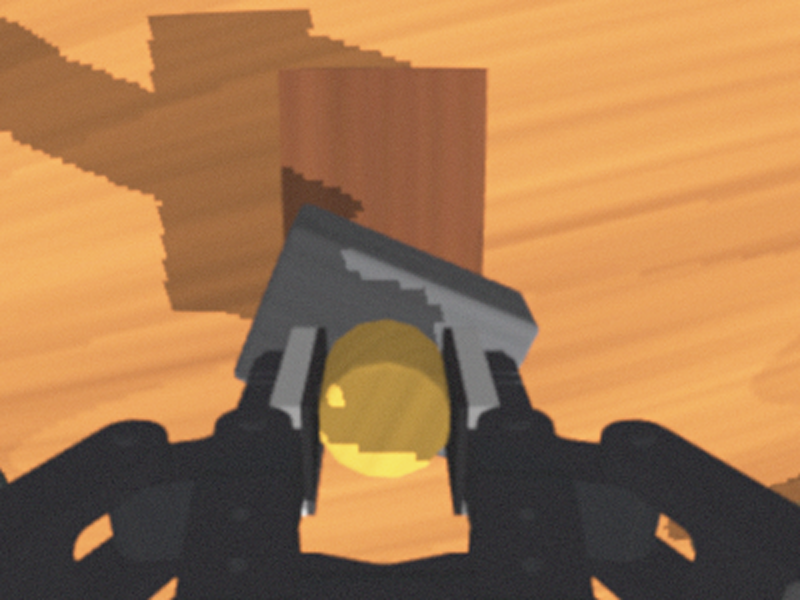

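The weight hangs level in the grip with the panel below it. Lowering now.

>>> play_rows:
  targets:
    - [-0.05, 0, 0.8, 0, 0.1]
    - [-0.05, 0, 1.8, 0, 0.1]
    - [-0.05, 0, 2.8, 0, 0.1]
    - [-0.05, 0, 3.5, 0, 0.1]
    - [-0.05, 0, 3.9, 0, 0.1]
    - [-0.05, 0, 4.1, 0, 0.1]
    - [-0.05, 0, 4.2, 0, 0.1]
    - [-0.05, 0, 4.3, 0, 0.1]
    - [-0.05, 0, 4.3, 0, 0.1]

```text
clock: 17.75
tcp_pos: [0.5823, -0.2518, 0.1021]
tool_rot: [0.0, 0.117, 0.993, -0.0]
wrist_force: [0.3, 0.4, -4.8]
grip_width: 0.024
grasp_force: 59.4
```

>>> play_rows:
  targets:
    - [0, 0, 0.07, 0, 0.1]
    - [0, 0, 0.14, 0, 0.1]
    - [0, 0, 0.14, 0, 0.1]
    - [0, 0, 0.14, 0, 0.1]

```text
clock: 18.08
tcp_pos: [0.5823, -0.2517, 0.1007]
tool_rot: [0.0, 0.117, 0.993, -0.0]
wrist_force: [-0.4, 0.8, -5.1]
grip_width: 0.024
grasp_force: 59.4
```

>>> play_rows:
  targets:
    - [0, 0, 0.06, 0, 0.1]
    - [0, 0, 0.1, 0, 0.1]
    - [0, 0, 0.1, 0, 0.1]
    - [0, 0, 0.1, 0, 0.1]

```text
clock: 18.42
tcp_pos: [0.5823, -0.2517, 0.0998]
tool_rot: [0.0, 0.117, 0.993, -0.0]
wrist_force: [-1.5, 0.7, 0.2]
grip_width: 0.0241
grasp_force: 60.1
```

>>> play_rows:
  targets:
    - [0, 0, 0.02, 0, 0.1]
    - [0, 0, 0.02, 0, 0.35]
    - [0, 0, 0.02, 0, 0.5]
    - [0, 0, 0.02, 0, 0.7]
    - [0, 0, 0.02, 0, 0.9]
    - [0, 0, 0, 0, 0.9]
    - [0, 0, 0, 0, 0.9]

```text
clock: 19.0
tcp_pos: [0.5823, -0.2517, 0.0996]
tool_rot: [0.0, 0.117, 0.993, -0.0]
wrist_force: [-1.0, -0.8, 0.2]
grip_width: 0.077
grasp_force: 0.0
```

>>> play_rows:
  targets:
    - [0, 0, -1, 0, 0.9]
    - [0, 0, -3, 0, 0.9]
    - [0, 0, -6, 0, 0.9]
    - [0, 0, -9, 0, 0.9]
    - [0, 0, -11, 0, 0.9]
    - [0, 0, -11, 0, 0.9]
    - [0, 0, -11, 0, 0.9]

```text
clock: 19.58
tcp_pos: [0.5827, -0.2519, 0.2111]
tool_rot: [0.001, 0.117, 0.993, -0.001]
wrist_force: [-0.7, 0.6, -1.3]
grip_width: 0.0767
grasp_force: 0.0
```

```bash
python3 -c "
from h import *
go(.582,-.2517,.2,2.907)
a=vision.camera('scene')[:,:,::-1];b=vision.camera('wrist')[:,:,::-1]
f=lambda i,w,h:cv2.resize(i,(w,h),interpolation=cv2.INTER_CUBIC)
cv2.imwrite('pics/m9.png',np.hstack([f(b[170:420,210:420],420,500),f(a[160:240,235:315],380,500)]))"
```

```text
shift cm [0.08 0.01 1.11] turn 0.0 or 0.0 yaw now 2.907 tiltz [ 0.002 -0.001 -1.   ] pos [ 0.5827 -0.2519  0.2111] j [-0.54  0.46  0.2   1.31  0.   -0.3 ] F [-0.7  0.6 -1.3] w 0.0767 t 19.58
```

View pics/m9.png

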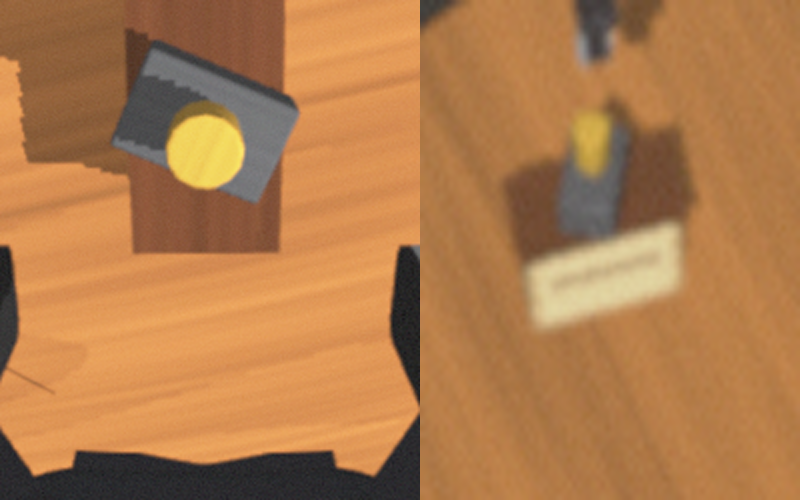

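The weight stands upright in the middle of the flat panel on the carcass, released, with the knob at (205,150) on the panel's centre line. Handing in.

```bash
python3 -c "
from h import *
print(ticket.finish_job())"
```

```text
the job is handed in; nothing more can be done
None
```

The panel lies flat over the whole carcass rim, the weight stands upright on its middle, both are released, and I handed the job in at about 20 s on the robot's clock; the hand-in returned no verdict.

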